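# Gauge a blind socket and fit the matching support post

### The arm

A 7-joint arm with a two-finger parallel gripper is mounted at the origin on the work surface; the furniture and walls round the work are solid. World frame = base frame: x ahead of the robot, y to its left, z up, the work surface at z = 0. Lengths are in m, angles in rad, forces in N, time in s.
With the tool pointing down it reaches from about 0.4 to 0.85 m from the base axis. Payload 10.4 kg.
Tool frame: the origin (TCP) lies at the very end of the fingers, on their centre line; the grasp point (between the pads) lies 19 mm behind it; z points along the fingers, y is the line along which they close (so a half turn about z gives the same grasp; the last joint's range is limited). The gripper opens to 87 mm and grips with 3 to 60 N. Pads are 19 mm wide; open, the fingers measure 117 mm over their backs; the gripper's body (75 mm by 190 mm) begins 51 mm behind the grasp point.
Start: joints at [1.306, 0.332, -0.065, 1.46, 0.022, 1.35, -0.088], TCP at [0.15, -0.607, 0.223] pointing down, gripper open.
Joint ranges: [-2.6, 2.6], [-0.5, 2.12], [-1.47, 1.34], [0.16, 2.42], [-1.27, 4.41], [0.06, 2.06], [-2.6, 2.6]. Speed limits (rad/s): [2.22, 2.22, 2.79, 2.79, 3.14, 3.14, 3.14].

### API

Orientations are given as a unit quaternion [x, y, z, w].
In Python, from bench import r gives the robot as it stands.
- The arm moves only by the shell command python3 -m crank 'ROWS' [FORCE]. ROWS is JSON, a list that holds one entry, the list of rows, each a list of 5 numbers: the shift along the tool's x, y, z in mm, then the turn about the tool's z in degrees, then the opening, from -1 (shut) to 1 (fully open). A call has 1 to 20 rows; each row is the pose to reach, as a shift and turn from the pose commanded when the call began, along the tool's axes at that moment; what a row does not reach only later rows make up. A row lasts 1/10 s, in which the tool goes at most 50 mm and 8.59 degrees, less where a joint would pass 70% of its speed; a pose out of reach is approached as far as the arm can. A call with a gripper value outside its range is refused whole. The fingers move at their own pace and stop on an object; FORCE is the grip in N (left out, the last holds). Time passes only in rows, so rows that repeat a pose let the fingers close. It gives the time, the measured TCP pose, the force, the opening and the grip force at its end, in the units of the state.
- r.read_state(): the state, without advancing time (a new reading comes with each control period).
- r.camera(name): name is "scene" or "top" or "wrist"; returns a dict with "image" (420x560x3 uint8, red, green, blue), "vfov" (degrees; the focal length in pixels is half the picture's height over the tangent of half this angle, whatever the lens; pixels are square), "cx", "cy" (the principal point, pixels), "eye" and "attitude" of the camera in the world. Camera axes: x right, y down, z forward; pixel columns grow to the right and rows downward; lengths in m; the calibration is good to about 2 mm. A picture is of the moment at which its call begins. There is no depth.
- r.close_job(): hands the job in; it is judged then, once.
The state is a dict: "time": time; "joint_positions": joint angles; "joint_vel": joint speeds; "joint_torque": joint torques, N m; "ee_pos": TCP position; "eef_rot": TCP orientation; "ft_force": force on the tool from outside, world axes, zero at the start; "torque": the same for the moment, N m; "width": finger opening in m; "grip_force": force on a finger pad.
Only numpy, scipy, OpenCV 4.12 (cv2) and the standard library are available. Lean on these libraries where they do the work, as an engineer would, in place of code of your own. Each camera call takes 0.05 s, during which the arm holds its last target. There are 200 camera calls.

### The job

The plate stand is missing its third support post, and nobody knows how deep its empty socket is: feel for the socket's floor with the red-handled depth rod, and hang the rod back upright in its holder, collar down on the top. From the rack choose the one post that will stand level with the two fixed posts, and set it fully down in the socket. Leave the other two posts in their places in the rack, and do not knock over the bottles.

Things in the scene. Friction and masses are not known exactly. Their poses are not given: they have to be found in the camera images.
- plate_stand: fixed plate stand, grey base 135 x 135 mm on low feet, base top at 18 mm, with three aluminium bosses 44 mm square whose flat tops are 70 mm above the bench. Origin: centre of its underside. Its x axis points from the empty boss towards the side with the two fixed posts; the empty boss is at (-42, 0) mm, the fixed posts at (42, +42) and (42, -42) mm. The fixed posts have grey heads, tops 45 mm above the boss tops.
- socket_mouth (a point): centre of the mouth of the empty blind socket, level with the boss top (70 mm above the bench); round vertical bore 14.5 mm wide with a 3 mm chamfer. Its depth differs from case to case and is not given: it is 24, 36 or 48 mm, with a rigid flat floor.
- post_rack: fixed white rack, 160 mm long (its x axis) x 50 mm x 40 mm high, with three wells 14 mm wide and 30 mm deep at x = -52, 0, +52 mm in its top; one spare post stands upright in each, in any order. Origin: centre of its underside.
- holder_mouth (a point): centre of the top of the black rod holder (column 40 x 40 mm, top 85 mm above the bench, on a dark base 80 x 80 x 10 mm; fixed), the mouth of a vertical hole 14 mm wide with a 3 mm chamfer, open down to the base 10 mm above the bench
- rod_handle (a point): centre of the red round handle of the loose depth rod, 20 mm in diameter, 35 mm long; z axis up along the rod. Below the handle a 26 mm collar 4 mm thick hangs on the holder's top; below the collar an 8 mm steel stem, 75 mm long. This point is 96.5 mm above the rod's tip. About 60 g.
- rod_tip (a point): lower tip of the depth rod, on its axis
- mini_centrifuge: fixed white mini centrifuge, body 146 x 146 mm, 83 mm high, its clear lid standing open at the back left up to about 220 mm above the bench; a bystander to keep clear of. Origin: centre of its underside
- amber_bottle: loose brown bottle with a white cap, 52 mm wide, 104 mm tall, standing; a bystander. Origin: centre of its underside
- white_bottle: loose white bottle with a black cap, 60 mm wide, 125 mm tall, standing; a bystander. Origin: centre of its underside
- post_short_head (a point): centre of the blue head of the short spare post (loose, 50 g, 69 mm long overall: round head 20 mm in diameter and 28 mm tall at the top, steel stem 12 mm in diameter below it, foot chamfered 2 mm). This point is 55 mm above the foot and 14 mm below the top; z axis up along the post. Fully down in a socket 24 mm deep its top stands 45 mm above the boss.
- post_mid_head (a point): centre of the yellow head of the mid spare post (loose, 50 g, 81 mm long overall: round head 20 mm in diameter and 28 mm tall at the top, steel stem 12 mm in diameter below it, foot chamfered 2 mm). This point is 67 mm above the foot and 14 mm below the top; z axis up along the post. Fully down in a socket 36 mm deep its top stands 45 mm above the boss.
- post_long_head (a point): centre of the green head of the long spare post (loose, 50 g, 93 mm long overall: round head 20 mm in diameter and 28 mm tall at the top, steel stem 12 mm in diameter below it, foot chamfered 2 mm). This point is 79 mm above the foot and 14 mm below the top; z axis up along the post. Fully down in a socket 48 mm deep its top stands 45 mm above the boss.

How it is judged:
On the way:
1. the depth rod is lowered into the empty socket, its tip on a floor level (24, 36 or 48 mm below the mouth, within 3 mm) (horizontal distance between rod_tip and socket_mouth below 0.007 m and angle between rod_handle's own z axis and vertical below 0.25 rad and (z of rod_tip in the frame of socket_mouth between -0.027 and -0.021 m or z of rod_tip in the frame of socket_mouth between -0.039 and -0.033 m or z of rod_tip in the frame of socket_mouth between -0.051 and -0.045 m)), for 0.1 s.
At the end, for the whole second after the job is handed in: A post stands in the socket, head within 12 mm of its axis, tilt under 0.17 rad, top level with the fixed posts to 4 mm; the others within 15 mm of their places; the rod hangs in its holder, collar down (handle centre under 26 mm above the top), tip within 10 mm of axis, tilt under 0.12 (((horizontal distance between post_short_head and socket_mouth below 0.012 m and angle between post_short_head's own z axis and vertical below 0.17 rad and z of post_short_head in the frame of socket_mouth between 0.027 and 0.035 m and distance of each of post_mid_head, post_long_head from where it was at the start of the episode below 0.015 m) or (horizontal distance between post_mid_head and socket_mouth below 0.012 m and angle between post_mid_head's own z axis and vertical below 0.17 rad and z of post_mid_head in the frame of socket_mouth between 0.027 and 0.035 m and distance of each of post_short_head, post_long_head from where it was at the start of the episode below 0.015 m) or (horizontal distance between post_long_head and socket_mouth below 0.012 m and angle between post_long_head's own z axis and vertical below 0.17 rad and z of post_long_head in the frame of socket_mouth between 0.027 and 0.035 m and distance of each of post_short_head, post_mid_head from where it was at the start of the episode below 0.015 m)) and horizontal distance between rod_tip and holder_mouth below 0.01 m and angle between rod_handle's own z axis and vertical below 0.12 rad and z of rod_handle in the frame of holder_mouth below 0.026 m); the robot touches nothing.
It fails at once if both the short and the mid post have been taken from their places (distance of each of post_short_head, post_mid_head from where it was at the start of the episode above 0.03 m).
It fails at once if both the short and the long post have been taken from their places (distance of each of post_short_head, post_long_head from where it was at the start of the episode above 0.03 m).
It fails at once if both the mid and the long post have been taken from their places (distance of each of post_mid_head, post_long_head from where it was at the start of the episode above 0.03 m).
It fails at once if the amber bottle is knocked over (angle between amber_bottle's own z axis and vertical above 0.6 rad).
It fails at once if the white bottle is knocked over (angle between white_bottle's own z axis and vertical above 0.6 rad).
It also fails if it takes over 59 s, if anything falls off the work surface, if the arm or the gripper's body presses on something with over 40 N, if the wrist force passes 120 N, or if a joint passes its speed limit or range.

## Working session

There is one attempt and no reset: what is moved stays moved. The work goes in short steps, Python scripts to look and compute and a shell command to move; the robot and the scene stay as the last step left them, time stands still between calls to the robot, and variables do not carry over. Pictures are saved under pics/ and viewed, at most 10 in all, crops included, and the job is handed in when it is done.

```bash
mkdir -p pics; ls
python3 - <<'E'
from bench import r
import cv2
for n in ("scene","top"):
    c=r.camera(n); cv2.imwrite(f"pics/{n}0.png",c["image"][:,:,::-1]); print(n,c["vfov"],c["cx"],c["cy"],c["eye"],c["attitude"])
s=r.read_state(); print(s["time"],s["ee_pos"],s["eef_rot"],s["width"])
E
```

```text
pics
scene 50.97445860545149 276.00453358288064 217.75964699160764 [-0.0148865   0.31706567  0.75955017] [-0.40416315  0.84083221 -0.32006359  0.16496251]
top 48.033767155200614 277.95644634843643 209.02955079300196 [ 0.36464454 -0.04826007  1.19505648] [ 0.70647329 -0.70598578  0.03542548 -0.03499443]
0.1 [ 0.14958326 -0.60648833  0.22184512] [ 9.92697377e-01  1.20629755e-01 -9.86098104e-05 -6.08565850e-04] 0.0871793851635266
```

View pics/scene0.png

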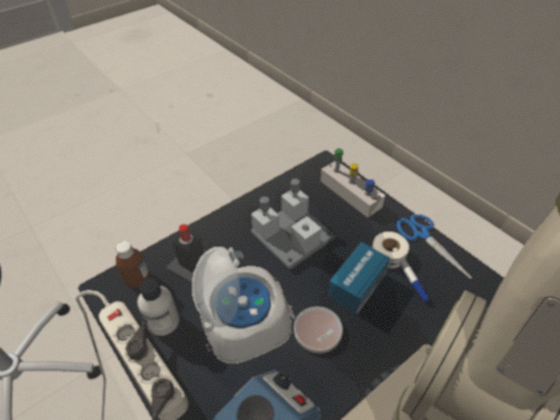

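View pics/top0.png

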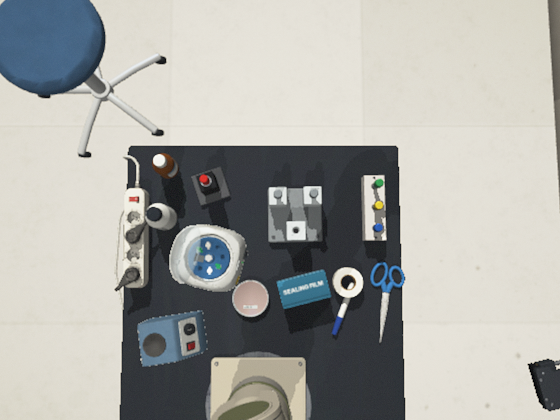

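Both views show the table: the stand is at top px ~(296,215) with the socket at ~(295,230), the rack at ~(375,208), the holder and rod at ~(207,183), and the bottles at the far left. I'll enlarge for accurate pixel readings.

Run:
```python
import cv2,numpy as np
a=cv2.imread("pics/top0.png")
A=cv2.resize(a[160:210,180:230],None,fx=8,fy=8,interpolation=cv2.INTER_CUBIC)
B=cv2.resize(a[210:260,265:315],None,fx=8,fy=8,interpolation=cv2.INTER_CUBIC)
cv2.imwrite("pics/cropT.png",np.hstack([A,B]))
s=cv2.imread("pics/scene0.png")
A=cv2.resize(s[215:290,150:225],None,fx=5,fy=5,interpolation=cv2.INTER_CUBIC)
B=cv2.resize(s[180:255,270:345],None,fx=5,fy=5,interpolation=cv2.INTER_CUBIC)
cv2.imwrite("pics/cropS.png",np.hstack([A,B]))
```

```text
(no output)
```

View pics/cropT.png

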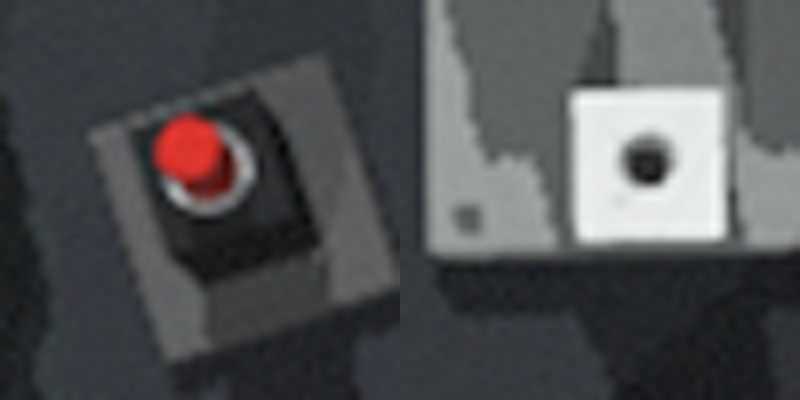

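View pics/cropS.png

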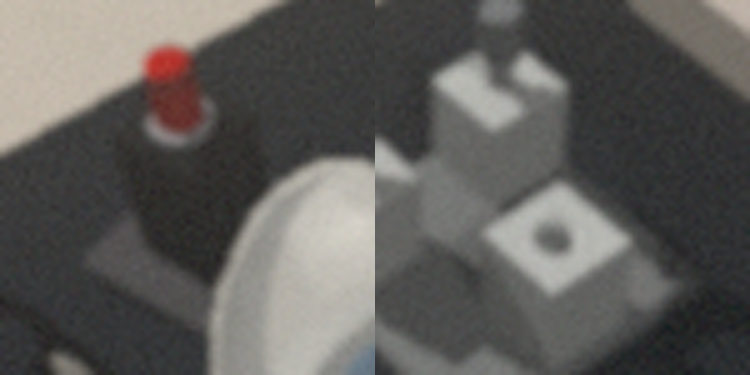

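The crops show, in full-image pixels: rod top at top (203.2,177.8) and scene (183.1,227.3), collar centre at top (205.7,180.4), and socket mouth at top (295.6,229.6) and scene (305.3,227.3). Next I'll convert these to positions.

```bash
cat > h.py <<'E'
import numpy as np, cv2
from scipy.spatial.transform import Rotation as R
def ray(c,u,v):
    f=210/np.tan(np.radians(c["vfov"])/2)
    d=np.array([(u-c["cx"])/f,(v-c["cy"])/f,1]); return np.array(c["eye"]),R.from_quat(c["attitude"]).apply(d)
def at(c,u,v,z):
    e,d=ray(c,u,v); return e+d*(z-e[2])/d[2]
def tri(c1,p1,c2,p2):
    e1,d1=ray(c1,*p1); e2,d2=ray(c2,*p2)
    s=np.linalg.lstsq(np.c_[d1,-d2],e2-e1,rcond=None)[0]; return (e1+s[0]*d1+e2+s[1]*d2)/2
def totool(s,w):  # world delta (m) -> tool mm
    return (R.from_quat(s["eef_rot"]).inv().apply(w)*1000).round(1)
E
python3 - <<'E'
from h import *
from bench import r
np.set_printoptions(precision=4,suppress=True)
t=r.camera("top"); s=r.camera("scene")
print("rod top",at(t,203.2,177.8,.124),tri(t,(203.2,177.8),s,(183.1,227.3)))
print("collar",at(t,205.7,180.4,.089)); print("collar scene",at(s,150+179.5/5,215+120/5,.089))
print("socket",at(t,295.6,229.6,.07),tri(t,(295.6,229.6),s,(305.3,227.3)))
print("whitebottle cap",at(t,157,214,.125),"amber",at(t,160,161,.104))
print("fixed posts",at(t,279,194,.115),at(t,314,194,.115),"stand empty boss corners")
hsv=cv2.cvtColor(t["image"],cv2.COLOR_RGB2HSV)
for n,lo,hi,z in(("blue",105,125,.079),("yellow",22,34,.091),("green",50,80,.103)):
    m=cv2.inRange(hsv,(lo,120,60),(hi,255,255)); m[:,:360]=0; m[:,390:]=0; m[:170]=0; m[242:]=0
    v,u=np.nonzero(m); 
    k=m>0; mt=k&(hsv[...,2]>0.8*hsv[...,2][k].max()); vv,uu=np.nonzero(mt)
    print(n,len(u),u.mean(),v.mean(),at(t,u.mean(),v.mean(),z-.005),at(t,uu.mean(),vv.mean(),z))
E
```

```text
rod top [0.5437 0.123  0.124 ] [0.5438 0.1227 0.1191]
collar [0.5434 0.1226 0.089 ]
collar scene [0.5387 0.1238 0.089 ]
socket [ 0.4278 -0.0911  0.07  ] [ 0.4274 -0.0917  0.0669]
whitebottle cap [0.46   0.2268 0.125 ] amber [0.5869 0.2284 0.104 ]
fixed posts [ 0.5075 -0.0513  0.115 ] [ 0.5076 -0.1321  0.115 ] stand empty boss corners
blue 53 377.6981132075472 227.24528301886792 [ 0.4333 -0.2865  0.074 ] [ 0.4343 -0.2866  0.079 ]
yellow 64 378.09375 205.015625 [ 0.4852 -0.2859  0.086 ] [ 0.486  -0.2864  0.091 ]
green 46 378.6304347826087 182.56521739130434 [ 0.5371 -0.2857  0.098 ] [ 0.5381 -0.2856  0.103 ]
```

```bash
python3 -m crank '[[[0,0,-40,0,0.3],[394,-219,-40,14,0.3],[394,-219,-40,14,0.3],[394,-219,-40,14,0.3],[394,-219,-40,14,0.3],[394,-219,-40,14,0.3],[394,-219,-40,14,0.3],[394,-219,-40,14,0.3],[394,-219,-40,14,0.3],[557,-614,-40,14,0.3],[557,-614,-40,14,0.3],[557,-614,-40,14,0.3],[557,-614,-40,14,0.3],[557,-614,-40,14,0.3],[557,-614,-40,14,0.3],[557,-614,-40,14,0.3],[557,-614,-40,14,0.3],[557,-614,-40,14,0.3],[557,-614,-40,14,0.3],[557,-614,-40,14,0.3]]]' 20
python3 - <<'E'
from h import *
from bench import r
import time
np.set_printoptions(precision=4,suppress=True)
c=r.camera("wrist");s=r.read_state()
print(s["time"],s["ee_pos"],s["eef_rot"],s["width"],s["ft_force"]); print(c["eye"],c["attitude"],c["vfov"])
a=c["image"][:,:,::-1].copy(); cv2.imwrite("pics/w1.png",a)
hsv=cv2.cvtColor(c["image"],cv2.COLOR_RGB2HSV)
m=((hsv[...,0]<8)|(hsv[...,0]>172))&(hsv[...,1]>140)&(hsv[...,2]>60)
n,l,st,ce=cv2.connectedComponentsWithStats(m.astype('uint8'))
for i in range(1,n):
    if st[i,4]>100: print(st[i],ce[i])
E
```

```text
time: 2.2
ee_pos: [0.543, 0.1266, 0.2623]
eef_rot: [1.0, 0.002, -0.0, -0.001]
ft_force: [-0.7, -0.3, -0.2]
width: 0.0564
grip_force: 0.0
2.25 [0.5432 0.124  0.2622] [ 1.      0.0001 -0.0004 -0.0002] 0.05668885258031853 [ 0.3163 -1.2172 -0.1683]
[0.6183 0.1272 0.4249] [ 0.7019 -0.6984 -0.0992  0.0983] 68.51744429906503
[272 186  21  25 375] [281.5867 198.6373]
```

View pics/w1.png

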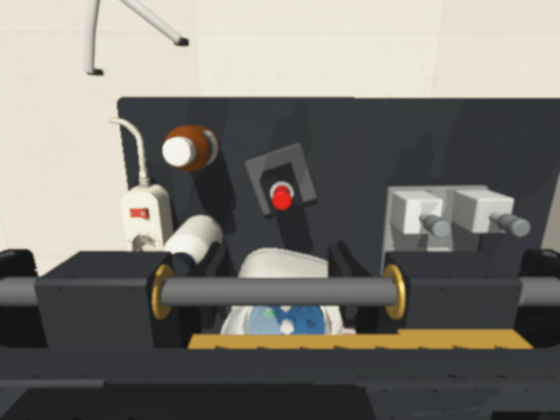

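The wrist view shows the red handle at px (281.6,198.6), centred on its holder at (281,190). The amber bottle is at (180,150), and the lid's back edge is at row ~250.

Run:
```python
from h import *
from bench import r
np.set_printoptions(precision=4,suppress=True)
c=r.camera("wrist");s=r.read_state()
print(s["ee_pos"],c["eye"])
print(at(c,281.6,198.6,.108),at(c,281.8,203,.124),"lid",at(c,290,250,.22),at(c,290,250,.1))
```

```text
[0.5434 0.1222 0.2622] [0.6185 0.1246 0.4248]
[0.5398 0.1207 0.108 ] [0.5392 0.1207 0.124 ] lid [0.5297 0.1158 0.22  ] [0.4776 0.1107 0.1   ]
```

Run:
```python
from h import *
from bench import r
np.set_printoptions(precision=4,suppress=True)
t=r.camera("top");w=r.camera("wrist");s=r.camera("scene")
for z in (.1,.15,.2,.22): print(z,at(t,207,224,z),at(w,290,250,z),at(s,215,249,z))
print(r.read_state()["ee_pos"])
cv2.imwrite("pics/s2.png",cv2.resize(s["image"][150:330,120:360,::-1],None,fx=3,fy=3,interpolation=cv2.INTER_CUBIC))
```

```text
0.1 [0.439  0.1162 0.1   ] [0.4779 0.1081 0.1   ] [0.4729 0.0964 0.1   ]
0.15 [0.4356 0.1087 0.15  ] [0.4996 0.1102 0.15  ] [0.4359 0.1131 0.15  ]
0.2 [0.4322 0.1012 0.2   ] [0.5212 0.1123 0.2   ] [0.399  0.1298 0.2   ]
0.22 [0.4308 0.0982 0.22  ] [0.5299 0.1132 0.22  ] [0.3842 0.1365 0.22  ]
[0.5436 0.121  0.2625]
```

View pics/s2.png

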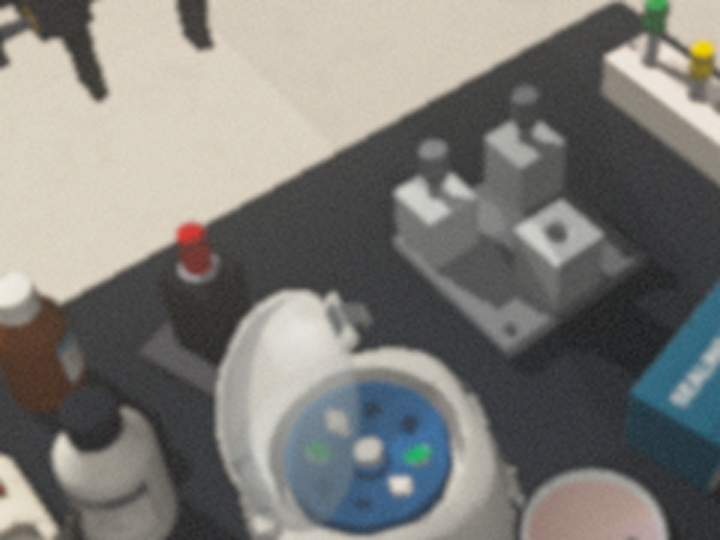

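The open lid stays at x ≤ 0.44 m, so there is clear space around the rod. I'll descend onto the handle and close the gripper.

```bash
python3 -m crank '[[[-2,0,40,0,0.3],[-2,0,80,0,0.3],[-2,0,120,0,0.3],[-2,0,145,0,0.3],[-2,0,160,0,0.3],[-2,0,167,0,0.3],[-2,0,167,0,0.3],[-2,0,167,0,-0.3],[-2,0,167,0,-1],[-2,0,167,0,-1],[-2,0,167,0,-1],[-2,0,167,0,-1],[-2,0,167,0,-1],[-2,0,167,0,-1],[-2,0,167,0,-1],[-2,0,167,0,-1]]]' 25
```

```text
time: 4.05
ee_pos: [0.5415, 0.1227, 0.0957]
eef_rot: [1.0, -0.001, 0.0, 0.0]
ft_force: [-0.8, 0.1, 1.0]
width: 0.0195
grip_force: 25.0
```

```bash
python3 -m crank '[[[0,0,-30,0,-1],[0,0,-75,0,-1],[0,0,-125,0,-1],[-60,107,-125,0,-1],[-114,214,-125,0,-1],[-114,214,-125,0,-1],[-114,214,-125,0,-1],[-114,214,-125,0,-1],[-114,214,-125,0,-1],[-114,214,-125,0,-1],[-114,214,-100,0,-1],[-114,214,-75,0,-1],[-114,214,-75,0,-1],[-114,214,-75,0,-1],[-114,214,-75,0,-1]]]'
python3 - <<'E'
from h import *
from bench import r
np.set_printoptions(precision=4,suppress=True)
o=[]
for n,b in (("top",(205,265)),("scene",(200,290)),("wrist",None)):
    c=r.camera(n); s=r.read_state(); print(n,s["ee_pos"],c["eye"],s["width"],s["ft_force"])
    cv2.imwrite(f"pics/x_{n}.png",c["image"][:,:,::-1])
    if n=="scene": A=cv2.resize(c["image"][165:265,260:360,::-1],(560,560),interpolation=cv2.INTER_CUBIC)
cv2.imwrite("pics/s3.png",A)
E
```

```text
time: 5.55
ee_pos: [0.4278, -0.0906, 0.1718]
eef_rot: [1.0, -0.001, 0.001, 0.0]
ft_force: [0.8, 0.0, -0.1]
width: 0.019
grip_force: 25.0
top [ 0.4278 -0.0908  0.1718] [ 0.3646 -0.0483  1.1951] 0.019068327673295176 [-0.1538  0.9991 -0.0509]
scene [ 0.4277 -0.0909  0.1717] [-0.0149  0.3171  0.7596] 0.01911278166333008 [ 0.7921 -0.1903 -0.9086]
wrist [ 0.4275 -0.091   0.1715] [ 0.5026 -0.0904  0.3345] 0.018909246009832698 [ 0.6774  0.1831 -0.1986]
```

View pics/s3.png

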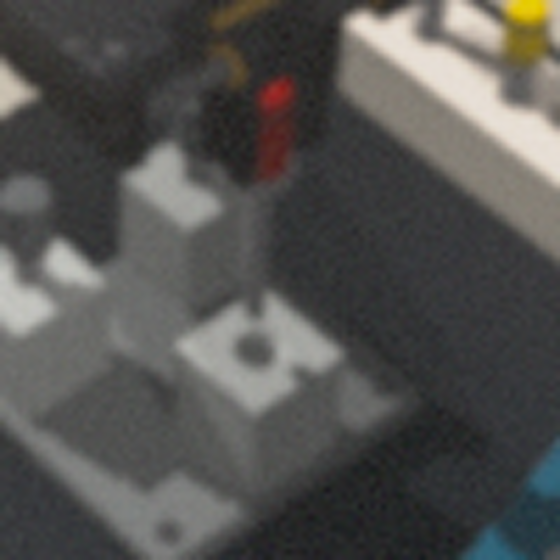

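In the scene view the stem tip is at (305.2,219.6), just above the socket mouth at (305.1,227.1). I'll compare the two in the same camera.

Run:
```python
from h import *
from bench import r
np.set_printoptions(precision=4,suppress=True)
s=r.camera("scene")
for z in (.084,.086,.088): print(at(s,305.2,219.6,z)-at(s,305.1,227.1,.07))
print(at(s,305.1,227.1,.07),r.read_state()["ee_pos"])
```

```text
[ 0.0064 -0.0052  0.014 ]
[ 0.0051 -0.004   0.016 ]
[ 0.0038 -0.0028  0.018 ]
[ 0.4256 -0.0904  0.07  ] [ 0.4274 -0.091   0.1713]
```

```bash
python3 -m crank '[[[-1,0,5,0,-1],[-1,0,10,0,-1],[-1,0,14,0,-1],[-1,0,18,0,-1],[-1,0,22,0,-1],[-1,0,26,0,-1],[-1,0,30,0,-1],[-1,0,34,0,-1],[-1,0,34,0,-1],[-1,0,34,0,-1]]]'
```

```text
time: 6.75
ee_pos: [0.4259, -0.091, 0.1365]
eef_rot: [1.0, -0.001, -0.0, -0.0]
ft_force: [0.1, 0.2, -0.7]
width: 0.0192
grip_force: 25.0
```

```bash
python3 -m crank '[[[0,0,2,0,-1],[0,0,4,0,-1],[0,0,6,0,-1],[0,0,8,0,-1],[0,0,8,0,-1],[0,0,8,0,-1]]]'
```

```text
time: 7.35
ee_pos: [0.4259, -0.091, 0.1285]
eef_rot: [1.0, -0.001, -0.0, 0.0]
ft_force: [-0.3, -0.1, -1.2]
width: 0.019
grip_force: 25.0
```

```bash
python3 -m crank '[[[0,0,3,0,-1],[0,0,6,0,-1],[0,0,8,0,-1],[0,0,9,0,-1],[0,0,10,0,-1],[0,0,11,0,-1],[0,0,11,0,-1],[0,0,11,0,-1]]]'
```

```text
time: 8.15
ee_pos: [0.4272, -0.0911, 0.119]
eef_rot: [1.0, -0.001, 0.001, 0.0]
ft_force: [-1.6, 0.7, 12.6]
width: 0.0191
grip_force: 25.0
```

Contact came at 12.6 N with the TCP at 0.119 m, which puts the tip at about 0.0333 m. That matches a 36 mm floor (0.034 m), so the mid (yellow) post is the one. I'll return the rod to its holder.

```bash
python3 -m crank '[[[0,0,8,0,-1],[0,0,-30,0,-1],[0,0,-60,0,-1],[0,0,-90,0,-1],[57,-107,-90,0,-1],[115,-214,-90,0,-1],[115,-214,-90,0,-1],[115,-214,-90,0,-1],[115,-214,-90,0,-1],[115,-214,-90,0,-1],[115,-214,-90,0,-1],[115,-214,-90,0,-1],[115,-214,-65,0,-1],[115,-214,-58,0,-1],[115,-214,-50,0,-1],[115,-214,-42,0,-1],[115,-214,-42,0,-1]]]'
```

```text
time: 9.85
ee_pos: [0.5415, 0.1223, 0.159]
eef_rot: [1.0, -0.002, -0.0, 0.0]
ft_force: [1.0, -0.2, -1.9]
width: 0.0187
grip_force: 25.0
```

Row 1 of that move briefly pressed downward, so the rod may have slid a little in the grip. It will simply drop that amount when I release it, and I'll check afterwards.

```bash
python3 -m crank '[[[0,0,15,0,-1],[0,0,30,0,-1],[0,0,42,0,-1],[0,0,52,0,-1],[0,0,58,0,-1],[0,0,61,0,-1],[0,0,62,0,-1],[0,0,62,0,-1]]]'
```

```text
time: 10.65
ee_pos: [0.5415, 0.1227, 0.0976]
eef_rot: [1.0, -0.001, 0.0, 0.0]
ft_force: [1.2, 0.0, -1.7]
width: 0.0193
grip_force: 25.0
```

```bash
python3 -m crank '[[[0,0,0,0,0.3],[0,0,0,0,0.3],[0,0,0,0,0.3],[0,0,-10,0,0.3],[0,0,-50,0,0.3],[0,0,-100,0,0.3],[0,0,-120,0,0.3],[-56,408,-120,0,0.3],[-56,408,-120,0,0.3],[-56,408,-120,0,0.3],[-56,408,-120,0,0.3],[-56,408,-120,0,0.3],[-56,408,-120,0,0.3],[-56,408,-120,0,0.3],[-56,408,-120,0,0.3],[-56,408,-120,0,0.3],[-56,408,-120,0,0.3],[-56,408,-120,0,0.3],[-56,408,-120,0,0.3],[-56,408,-120,0,0.3]]]'
python3 - <<'E'
from h import *
from bench import r
t=r.camera("top")["image"][:,:,::-1];s=r.camera("scene")["image"][:,:,::-1];c=r.camera("wrist");print(c["eye"],r.read_state()["ee_pos"])
f=lambda a:cv2.resize(a,(400,300),interpolation=cv2.INTER_CUBIC)
w=c["image"][:,:,::-1]
cv2.imwrite("pics/m4.png",np.vstack([np.hstack([f(t[162:207,175:235]),f(s[215:275,150:230])]),np.hstack([f(w),f(s[140:215,310:410])])]))
hsv=cv2.cvtColor(c["image"],cv2.COLOR_RGB2HSV)
m=cv2.inRange(hsv,(20,140,90),(34,255,255))
n,l,st,ce=cv2.connectedComponentsWithStats(m)
for i in range(1,n):
    if st[i,4]>100: print(st[i],ce[i],at(c,*ce[i],.083))
E
```

```text
time: 12.65
ee_pos: [0.4851, -0.2834, 0.2179]
eef_rot: [1.0, 0.0, 0.0, 0.0]
ft_force: [0.3, -0.1, -0.3]
width: 0.0565
grip_force: 0.0
[ 0.5599904  -0.28357673  0.38048097] [ 0.48466462 -0.28442208  0.21769694]
[272 189  19  24 350] [281.29142857 200.87428571] [ 0.48408839 -0.28698244  0.083     ]
[151 265  16  53 305] [156.61967213 290.44262295] [ 0.38375294 -0.15208233  0.083     ]
[385 265  20  54 496] [396.17741935 292.07459677] [ 0.38193267 -0.41219814  0.083     ]
[ 188  329  345   20 5174] [370.4955547  340.27522227] [ 0.31991278 -0.38946276  0.083     ]
```

View pics/m4.png

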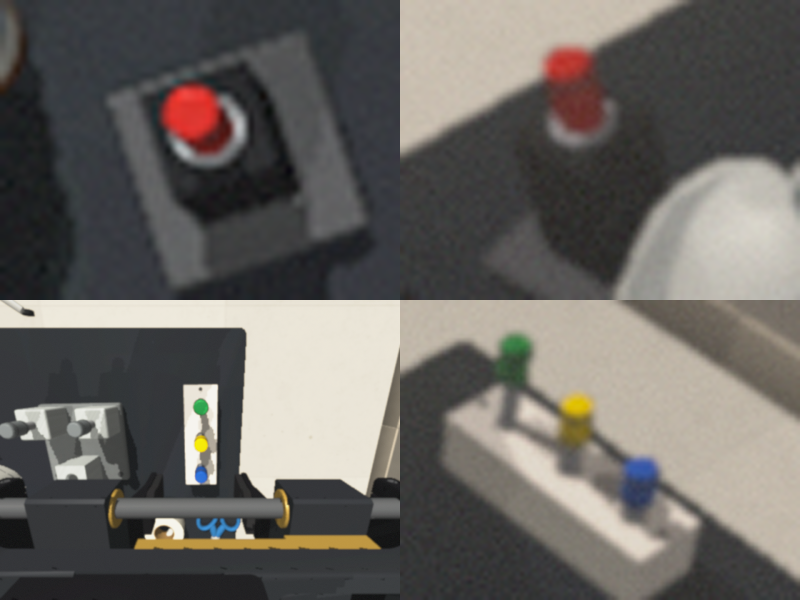

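The rod hangs collar-down as before. The yellow post sits in the middle of the rack at about (0.485,-0.2865), so I'll descend, grip and lift.

```bash
python3 -m crank '[[[0,1,50,0,0.3],[0,1,95,0,0.3],[0,1,125,0,0.3],[0,1,145,0,0.3],[0,1,155,0,0.3],[0,1,155,0,0.3],[0,1,155,0,-0.3],[0,1,155,0,-1],[0,1,155,0,-1],[0,1,155,0,-1],[0,1,155,0,-1],[0,1,155,0,-1],[0,1,155,0,-1],[0,1,155,0,-1]]]' 25
```

```text
time: 14.2
ee_pos: [0.4845, -0.2863, 0.0627]
eef_rot: [1.0, -0.001, 0.0, 0.0]
ft_force: [0.3, 0.3, 2.2]
width: 0.0189
grip_force: 25.0
```

```bash
python3 -m crank '[[[0,0,-15,0,-1],[0,0,-40,0,-1],[0,0,-80,0,-1],[0,0,-120,0,-1],[-30,-98,-120,0,-1],[-58,-195,-120,0,-1],[-58,-195,-120,0,-1],[-58,-195,-120,0,-1],[-58,-195,-120,0,-1],[-58,-195,-120,0,-1],[-58,-195,-100,0,-1],[-58,-195,-80,0,-1],[-58,-195,-78,0,-1],[-58,-195,-78,0,-1],[-58,-195,-78,0,-1]]]'
python3 - <<'E'
from h import *
from bench import r
c=r.camera("scene");print(r.read_state()["ee_pos"])
cv2.imwrite("pics/s5.png",cv2.resize(c["image"][185:245,275:335,::-1],(600,600),interpolation=cv2.INTER_CUBIC))
E
```

```text
time: 15.7
ee_pos: [0.4275, -0.0916, 0.1415]
eef_rot: [1.0, -0.002, 0.001, 0.0]
ft_force: [0.7, 0.2, -0.7]
width: 0.0189
grip_force: 25.0
[ 0.42756443 -0.09145194  0.14155214]
```

View pics/s5.png

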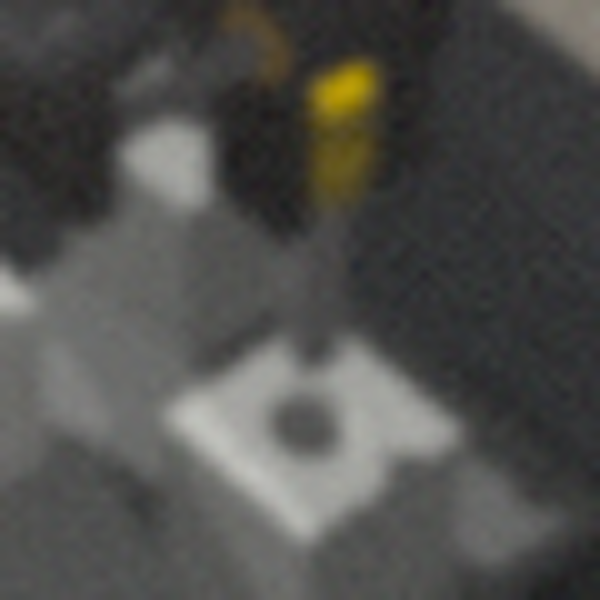

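The foot is at crop (316,350) and the socket at (305,423), so the post is essentially above the mouth, about 1 mm to the right. I'll nudge it and lower in stages.

```bash
python3 -m crank '[[[0,-1,8,0,-1],[0,-1,14,0,-1],[0,-1,17,0,-1],[0,-1,20,0,-1],[0,-1,23,0,-1],[0,-1,25,0,-1],[0,-1,25,0,-1],[0,-1,25,0,-1]]]'
```

```text
time: 16.55
ee_pos: [0.427, -0.0901, 0.1156]
eef_rot: [1.0, -0.001, 0.0, 0.0]
ft_force: [0.4, -0.2, -0.3]
width: 0.0192
grip_force: 25.0
```

```bash
python3 -m crank '[[[0,0,4,0,-1],[0,0,8,0,-1],[0,0,12,0,-1],[0,0,16,0,-1],[0,0,20,0,-1],[0,0,24,0,-1],[0,0,27,0,-1],[0,0,28,0,-1],[0,0,28,0,-1]]]'
```

```text
time: 17.45
ee_pos: [0.4268, -0.09, 0.0874]
eef_rot: [1.0, -0.001, -0.0, -0.0]
ft_force: [-0.3, -0.2, -1.2]
width: 0.0191
grip_force: 25.0
```

```bash
python3 -m crank '[[[0,0,1,0,-1],[0,0,2,0,-1],[0,0,2,0,-1]]]'
```

```text
time: 17.75
ee_pos: [0.4275, -0.0903, 0.0865]
eef_rot: [1.0, -0.001, 0.001, 0.0]
ft_force: [-2.6, -0.1, 9.6]
width: 0.0189
grip_force: 25.0
```

Floor contact at the expected height (foot ≈ 0.034 m). I'll release, lift clear and check.

```bash
python3 -m crank '[[[0,0,1,0,-0.2],[0,0,1,0,0.1],[0,0,1,0,0.1],[0,0,1,0,0.1],[0,0,-15,0,0.1],[0,0,-40,0,0.1],[0,0,-80,0,0.1],[0,0,-120,0,0.1],[0,0,-150,0,0.1],[-30,200,-150,0,0.1],[-30,200,-150,0,0.1],[-30,200,-150,0,0.1],[-30,200,-150,0,0.1],[-30,200,-150,0,0.1],[-30,200,-150,0,0.1],[-30,200,-150,0,0.1],[-30,200,-150,0,0.1]]]'
python3 - <<'E'
from h import *
from bench import r
s=r.camera("scene")["image"][:,:,::-1];t=r.camera("top")["image"][:,:,::-1]
f=lambda a:cv2.resize(a,(400,400),interpolation=cv2.INTER_CUBIC)
cv2.imwrite("pics/f6.png",np.hstack([f(s[150:290,245:385]),f(t[155:255,260:360])]))
E
```

```text
time: 19.45
ee_pos: [0.397, -0.2885, 0.2357]
eef_rot: [1.0, -0.0, 0.0, 0.0]
ft_force: [-0.6, 0.2, 1.4]
width: 0.0476
grip_force: 0.0
```

View pics/f6.png

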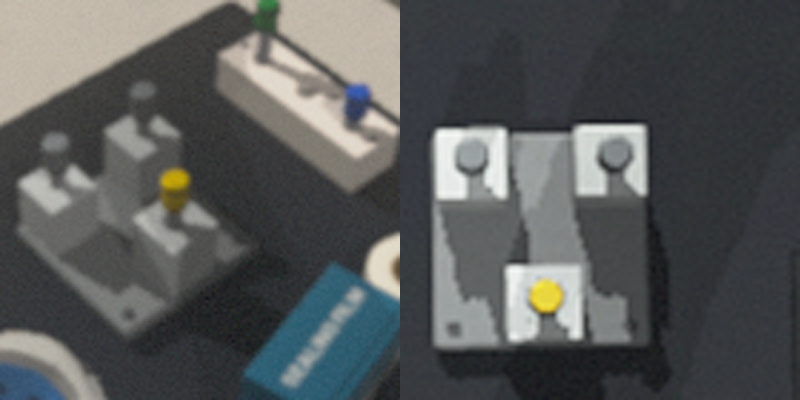

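The yellow post stands upright in the socket, level with the grey ones. The green and blue posts are still in the rack, and the gripper is clear.

```bash
python3 -c "
from bench import r
print(r.close_job())"
```

```text
the job is handed in; nothing more can be done
None
```

I handed the job in at about 19.5 s. The rod found the socket floor at 36 mm, so the mid (yellow) post is set fully down and looks level with the fixed posts; the rod hangs collar-down in its holder, the other two posts are in the rack, and the arm went nowhere near the bottles. The hand-in returned no verdict.

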